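# Hold the cold box open at its marker

## Task

Take the ice brick off the lid of the blue cold box and set it down gently, right side up and flat on the floor of the metal tray; only then lift the sprung white lid by its black front handle until the lid lines up with the orange marker arm beside it, never opening it noticeably wider than that. The lid snaps shut when let go, so finish while still holding it steady at the mark. Leave the marker arm, the sharps bin, the bottle and the vial as they are.

Things in the scene. Friction and masses are not known exactly. Their poses are not given: they have to be found in the camera images.
- coldbox: Blue open-topped box fixed to the counter, 200 deep (x) by 260 wide (y) by 140 mm high, with a white lid on top. Origin: centre of its underside; its x axis points from the front (handle side, towards the robot) to the hinge side, z up.
- lid (a joint): Angle of the white lid (rad): 0 shut, grows as its front edge rises. Slab 200 x 260 x 25 mm, 0.4 kg, on top of the box (top face 165 mm above the counter when shut), hinged along the box's y axis on the far rim. A spring pulls it shut: about 4 N up at the handle starts it, about 8 N holds it at 0.6 rad.
- hinge (a point): Middle of the lid's hinge line: in the box frame 100 mm along +x and 140 mm above the counter.
- lid_handle (a point): Middle of the round bar of the lid's black handle: 12 mm thick, 110 mm long along the box's y, 52 mm in front of lid and box (46 mm clear gap for a finger; nothing below). Lid shut: x -152 mm in the box frame, 152 mm above the counter. From the hinge line: 252 mm forward, 12.5 mm up in the lid's frame. The bar can turn between fingers that pinch it from above.
- marker (a joint): Angle of the orange marker arm (rad), measured like the lid's and about the same hinge line: the lid is at the mark when joint lid equals this value. Preset somewhere between 0.35 and 0.65; it stays by friction and must not be shifted.
- marker_tip (a point): Free front end of the orange marker arm, a bar 200 long, 14 wide, 25 mm thick, running alongside the lid's edge on the box's -y side (centre 147 mm from the box's middle), with the same thickness and length as the lid, so that at the mark lid and arm look like one slab from the side.
- brick: Light-blue hard ice brick with white cap and label, 55 (x) by 130 (y) by 28 mm (z), about 0.25 kg, lying on the lid. Origin: centre of its underside.
- tray: Metal tray fixed on the counter, 170 (x) by 240 (y) outside, 30 mm high, walls 4 mm, floor about 5 mm thick. Origin: centre of its underside.
- sharps: Yellow sharps bin with red lid, 106 x 106 mm, 150 mm high, standing on the counter. Leave it alone.
- sanitiser: Clear bottle with blue cap, 60 mm across, 150 mm high, standing. Leave it alone.
- vial: Small glass vial with red cap, 26 mm across, 45 mm high, standing. Leave it alone.
Things that resemble listed ones, but are neither listed nor needed, are in the scene too. What is shaped like the brick but brown, green or purple is not meant.

How it is judged:
On the way:
1. the ice brick lies flat in the tray, let go, with the lid still shut (x of brick in the frame of tray between -0.075 and 0.075 m and y of brick in the frame of tray between -0.11 and 0.11 m and z of brick in the frame of tray below 0.012 m and angle between brick's own z axis and vertical below 0.12 rad and contact force between the fingers and brick below 0.1 N and linear speed of brick below 0.03 m/s and value of joint lid below 0.08 rad), for 0.2 s.
At the end, for the whole second after the job is handed in: The lid is held by the fingers, steady, within 0.07 rad (4 degrees) of the marker arm; the brick lies flat in the tray (angle between the x axis of lid_handle and the x axis of marker_tip, either way round below 0.07 rad and value of joint lid above 0.25 rad and velocity of joint lid between -0.06 and 0.06 rad/s and contact force between the fingers and coldbox above 2 N and contact force between brick and coldbox below 0.1 N and x of brick in the frame of tray between -0.075 and 0.075 m and y of brick in the frame of tray between -0.11 and 0.11 m and z of brick in the frame of tray below 0.012 m and angle between brick's own z axis and vertical below 0.12 rad); the arm keeps its last pose, push and grip.
It fails at once if the lid is raised (over 0.15 rad) before the brick lies in the tray (value of joint lid above 0.15 rad and not (x of brick in the frame of tray between -0.075 and 0.075 m and y of brick in the frame of tray between -0.11 and 0.11 m and z of brick in the frame of tray below 0.012 m and angle between brick's own z axis and vertical below 0.12 rad)).
It fails at once if the lid is opened wider than the mark by more than 0.17 rad (10 degrees) (z of lid_handle in the frame of marker_tip above 0.043 m).
It fails at once if the brick is dropped (falls free by more than some 30 mm) (linear speed of brick above 0.8 m/s and contact force between the fingers and brick below 0.1 N).
It fails at once if the marker arm is shifted (tip over 8 mm) (distance of marker_tip from where it was at the start of the episode above 0.008 m).
It fails at once if a bystander is moved over 30 mm or tipped (distance of any of sharps, sanitiser, vial from where it was at the start of the episode above 0.03 m or angle between any of sharps, sanitiser, vial's own z axis and vertical above 0.35 rad).
It also fails if it takes over 56 s, if anything falls off the work surface, if the arm or the gripper's body presses on something with over 40 N, if the wrist force passes 120 N, or if a joint passes its speed limit or range.

## Robot

A 6-joint arm with a two-finger parallel gripper is mounted at the origin on the work surface. World frame = base frame: x ahead of the robot, y to its left, z up, the work surface at z = 0. Lengths are in m, angles in rad, forces in N, time in s.
With the tool pointing down it reaches from about 0.3 to 0.775 m from the base axis. Payload 14.6 kg.
Tool frame: the origin (TCP) lies on the centre line of the jaws, within the pads' length; the fingertips stand 19 mm ahead of it and the grasp point (between the pads) is the TCP; z points along the fingers, x is the direction in which the jaws open and shut, and the axes are right-handed (so a half turn about z gives the same grasp; the last joint's range is limited). The gripper opens to 94 mm and grips with 3 to 60 N. Pads are 16 mm wide; open, the fingers measure 119 mm over their backs; the gripper's body (75 mm by 177 mm) begins 78 mm behind the grasp point.
Start: joints at [-0.067, 0.3, 1.521, -0, 1.321, -0.067], TCP at [0.55, -0, 0.224] pointing down, gripper open.
Joint ranges: [-3.03, 3.03], [-0.79, 2.21], [0.23, 2.52], [-1.04, 4.18], [0, 3.07], [-2.55, 2.55]. Speed limits (rad/s): [2.22, 2.22, 2.57, 3.14, 3.14, 3.14].

## Interface

Orientations are given as [roll, pitch, yaw] about the fixed x, y, z axes, in that order (R = Rz(yaw) Ry(pitch) Rx(roll)).
In Python, from station import ctrl, imaging gives the robot as it stands.
- The arm moves only by the shell command python3 -m handwheel 'ROWS' [OPENING] [FORCE]. ROWS is JSON, a list that holds one entry, the list of rows, each a list of 4 numbers: the shift along the tool's x, y, z in m, then the turn about the tool's z in rad. A call has 1 to 10 rows; each row shifts and turns the pose as measured when the row begins, along the tool's axes as they then stand; what a row does not reach is not made up. A row lasts 1/10 s, in which the tool goes at most 50 mm and 8.59 degrees, less where a joint would pass 70% of its speed; a pose out of reach is approached as far as the arm can. A call is refused whole if a number of a shift passes 0.05 or a number of a turn 0.15, either way. A call with a gripper value outside its range is refused whole. OPENING is the finger opening in m, from 0 to 0.094, set as the call begins (- or left out, the last holds). The fingers move at their own pace and stop on an object; FORCE is the grip in N (left out, the last holds). Time passes only in rows, so rows that do not move let the fingers close. It gives the time, the measured TCP pose, the force and the opening at its end, in the units of the state.
- ctrl.get_obs(): the state, without advancing time (a new reading comes with each control period).
- imaging.camera(name): name is "scene" or "side" or "wrist"; returns the picture (400x640x3 uint8, red, green, blue); there is no depth.
- imaging.camera_model(name): a dict with "camera_matrix" (3x3 intrinsics, pixels), "k1" (the pictures are not rectified: a ray, as slopes to the right and down, at radius r is drawn at 1 + k1 r^2 times it, then the intrinsics apply), "position" and "attitude" of the camera in the world. Camera axes: x right, y up, looking along -z (the intrinsics and any distortion apply to the point x, -y, -z); pixel columns grow to the right and rows downward; lengths in m; the calibration is good to about 2 mm. A picture is of the moment at which its call begins: read the wrist's pose just before it. camera_model takes no time and is no camera call; for the wrist camera it gives the pose at the moment of the call.
- ctrl.hand_in(): hands the job in, once; it reports no verdict.
The state is a dict: "time_s": time; "qpos": joint angles; "joint_vel": joint speeds; "tau": joint torques, N m; "ee_pos": TCP position; "eef_rot": TCP orientation; "force": force on the tool from outside, world axes, zero at the start; "moment": the same for the moment, N m; "grip_width": finger opening in m.
Only numpy, scipy, OpenCV 4.12 (cv2) and the standard library are available. Lean on these libraries where they do the work, as an engineer would, in place of code of your own. Each camera call takes 0.05 s, during which the arm holds its last target. There are 200 camera calls.

## Working session

There is one attempt and no reset: what is moved stays moved. The work goes in short steps, Python scripts to look and compute and a shell command to move; the robot and the scene stay as the last step left them, time stands still between calls to the robot, and variables do not carry over. Pictures are saved under pics/ and viewed, about 8 in all and at most 12, crops included, and the job is handed in when it is done.

```bash
ls; mkdir -p pics
python3 - <<'E'
from station import ctrl, imaging
import cv2,numpy as np
for n in("scene","side"):
    im=imaging.camera(n); cv2.imwrite(f"pics/{n}0.png",im[:,:,::-1]); print(n,imaging.camera_model(n))
print(imaging.camera_model("wrist"))
print(ctrl.get_obs())
E
```

```text
pics
scene {'camera_matrix': array([[395.37937321,   0.        , 315.53609444],
       [  0.        , 395.37937321, 195.93834494],
       [  0.        ,   0.        ,   1.        ]]), 'k1': -0.08168098252853118, 'position': array([ 1.29294612, -0.10077028,  1.09093965]), 'attitude': array([0.64381034, 0.00636228, 1.56868763])}
side {'camera_matrix': array([[383.06647111,   0.        , 318.57579395],
       [  0.        , 383.06647111, 197.98265241],
       [  0.        ,   0.        ,   1.        ]]), 'k1': -0.0166268647592646, 'position': array([0.50946251, 0.55389381, 0.95017657]), 'attitude': array([ 0.66424874, -0.00496548, -3.00397819])}
{'camera_matrix': array([[341.67343946,   0.        , 318.96586007],
       [  0.        , 341.67343946, 200.0682145 ],
       [  0.        ,   0.        ,   1.        ]]), 'k1': -0.02615871440698509, 'position': array([0.5496465 , 0.08071592, 0.38467307]), 'attitude': array([-0.27501506,  0.00028238, -0.00066859])}
{'time_s': 0.1, 'qpos': array([-6.66140076e-02,  3.00404896e-01,  1.52148672e+00, -2.15350816e-05,
        1.32069702e+00, -6.65792454e-02]), 'joint_vel': array([ 0.00114359, -0.00136704, -0.00182084, -0.00051333,  0.00113282,
       -0.00010713]), 'tau': array([ 1.84928511e-03, -5.32644153e+01, -3.53284299e+01,  7.10431044e-02,
        2.34944851e-02, -7.30603051e-05]), 'ee_pos': array([ 5.49796923e-01, -2.35178849e-06,  2.23962552e-01]), 'eef_rot': array([-3.14154720e+00,  9.95161932e-04, -2.93992635e-05]), 'force': array([ 0.92430696, -0.67577328, -0.00980234]), 'moment': array([ 0.01529015, -0.03282953, -0.01149595]), 'grip_width': 0.09397735137355101}
```

View pics/scene0.png

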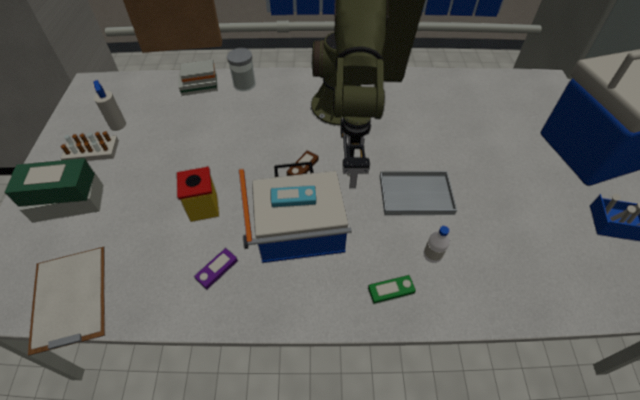

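View pics/side0.png

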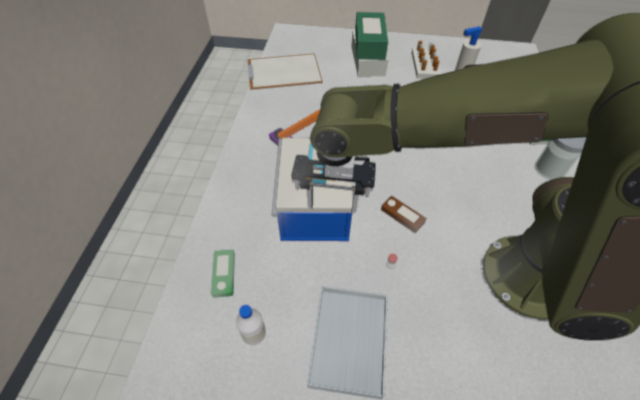

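The scene view shows these brick-like objects:
- light-blue at (293,195), on the white lid
- purple at (215,268)
- green at (391,288)
- brown at (302,162), also side (403,213)

I choose the light-blue one. The tray is at (417,193) and the vial at side (392,260). Next is a close crop to check this and pick corners.

```bash
cat > h.py <<'E'
import numpy as np,cv2
from scipy.spatial.transform import Rotation as R
from station import ctrl, imaging
def ray(n,uv,m=None):
    m=m or imaging.camera_model(n);K=m['camera_matrix']
    d=(np.atleast_2d(uv)-K[:2,2])/[K[0,0],K[1,1]]
    r=np.linalg.norm(d,axis=1,keepdims=True);u=r.copy()
    for _ in range(20):u=r/(1+m['k1']*u*u)
    s=d*u/np.maximum(r,1e-9)
    v=np.c_[s[:,0],-s[:,1],-np.ones(len(s))]
    return m['position'],v@R.from_euler('xyz',m['attitude']).as_matrix().T
def onz(n,uv,z,m=None):
    p,v=ray(n,uv,m);return p+v*((z-p[2])/v[:,2])[:,None]
def proj(n,P,m=None):
    m=m or imaging.camera_model(n);K=m['camera_matrix']
    c=(np.atleast_2d(P)-m['position'])@R.from_euler('xyz',m['attitude']).as_matrix()
    s=np.c_[c[:,0],-c[:,1]]/-c[:,2:]
    return s*(1+m['k1']*(s**2).sum(1,keepdims=True))*[K[0,0],K[1,1]]+K[:2,2]
E
python3 - <<'E'
from h import *
im=cv2.imread('pics/scene0.png')[140:270,225:465]
cv2.imwrite('pics/crop1.png',cv2.resize(im,None,fx=3.3,fy=3.3,interpolation=cv2.INTER_CUBIC))
E
```

```text
(no output)
```

View pics/crop1.png

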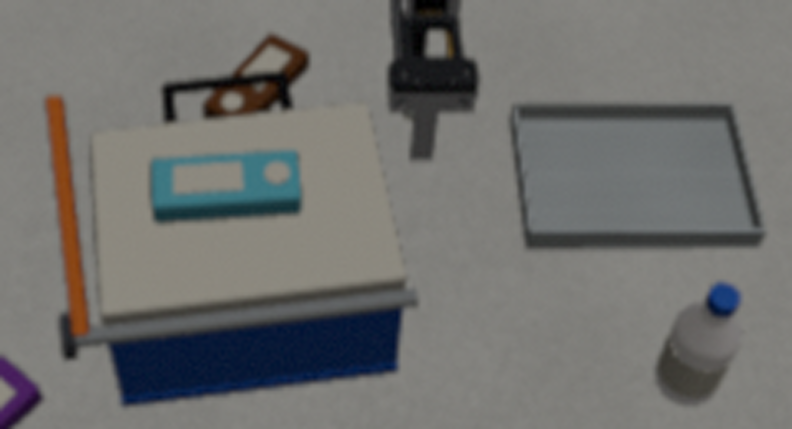

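Confirmed: the cyan brick with white label and cap sits on the lid, crop corners (152,158), (299,152), (300,202), (154,210). The black handle bar runs (165,85)–(290,75), the marker arm (55,98)–(82,332), and the tray rim (513,106)–(763,232).

Run:
```python
from h import *
from scipy.optimize import least_squares
f=lambda l:np.array(l,float)/3.3+[225,140]-0.35
def fit(px,loc,z,name):
    W=onz('scene',f(px),z)[:,:2];loc=np.array(loc)
    def res(p):
        c,s=np.cos(p[2]),np.sin(p[2]);return (loc@np.array([[c,s],[-s,c]])+p[:2]-W).ravel()
    r=least_squares(res,[*W.mean(0),0]);print(name,r.x.round(4),'res mm',(r.fun*1000).round(1));return r.x
# order: near-robot -y, near +y, far +y, far -y
q=lambda a,b:[(-a,-b),(-a,b),(a,b),(a,-b)]
b=fit([(93,133),(368,107),(405,280),(104,315)],q(.1,.13),.165,'lid')
k=fit([(152,158),(299,152),(300,203),(154,210)],q(.0275,.065),.193,'brick')
t=fit([(513,106),(732,106),(763,232),(528,235)],q(.085,.12),.03,'tray')
# marker angle: predicted front tip top corners vs seen
c,s=np.cos(b[2]),np.sin(b[2])
for a in np.arange(.3,.71,.05):
    P=[]
    for (xl,zl,y) in [(-.2,.025,-.154),(-.2,.025,-.140),(0,.025,-.154),(0,.025,-.140)]:
        x=.1+xl*np.cos(a)+zl*np.sin(a); z=.14-xl*np.sin(a)+zl*np.cos(a)
        P.append([b[0]+c*x-s*y,b[1]+s*x+c*y,z])
    print(round(a,2),((proj('scene',P)+.35-[225,140])*3.3).round(0).tolist(), proj('side',P[:2]).round(1).tolist())
h=np.array([b[0]+c*-.152,b[1]+s*-.152]);print('handle',h)
print('handle px',(proj('scene',[[*h,.158]])+.35-[225,140])*3.3)
print('vial',onz('side',[392,258],.045),'sanit',onz('scene',f([[723,298]]),.15))
print('brown',onz('scene',f([[257,75]]),.028))
```

```text
lid [ 0.6179 -0.1554  0.1269] res mm [-0.9 -1.9 -4.6  2.6  2.8  3.1  2.7 -3.8]
brick [ 0.6128 -0.1687  0.0496] res mm [ 0.8 -0.3  0.1  0.7 -0.4  2.7 -0.5 -3. ]
tray [ 0.4754  0.2389 -0.003 ] res mm [-1.9 -2.5 -2.1  1.1  3.2  2.5  0.8 -1.1]
0.3 [[55.0, 107.0], [71.0, 106.0], [71.0, 329.0], [88.0, 328.0]] [[343.3, 116.2], [343.4, 119.4]]
0.35 [[54.0, 105.0], [70.0, 103.0], [71.0, 331.0], [88.0, 329.0]] [[341.9, 113.8], [342.0, 116.9]]
0.4 [[52.0, 102.0], [69.0, 100.0], [71.0, 332.0], [88.0, 331.0]] [[340.4, 111.3], [340.5, 114.5]]
0.45 [[51.0, 100.0], [67.0, 98.0], [71.0, 334.0], [88.0, 332.0]] [[338.7, 108.9], [338.8, 112.1]]
0.5 [[49.0, 99.0], [66.0, 97.0], [71.0, 335.0], [88.0, 334.0]] [[336.8, 106.5], [336.9, 109.7]]
0.55 [[48.0, 98.0], [65.0, 96.0], [71.0, 337.0], [88.0, 335.0]] [[334.8, 104.2], [334.8, 107.4]]
0.6 [[47.0, 98.0], [63.0, 96.0], [71.0, 338.0], [88.0, 337.0]] [[332.6, 101.9], [332.6, 105.1]]
0.65 [[45.0, 98.0], [62.0, 96.0], [72.0, 340.0], [89.0, 338.0]] [[330.2, 99.8], [330.2, 102.9]]
0.7 [[44.0, 99.0], [61.0, 98.0], [72.0, 341.0], [89.0, 340.0]] [[327.6, 97.7], [327.7, 100.8]]
handle [ 0.46716303 -0.17465309]
handle px [[226.78150056  80.71370835]]
vial [[0.37951761 0.02577365 0.045     ]] sanit [[0.70887645 0.25512604 0.15      ]]
brown [[ 0.34408387 -0.15227711  0.028     ]]
```

```bash
python3 -m handwheel '[[[0,0,-0.03,0],[0.01,0.03,0,-0.05],[0.01,0.03,0,0],[0.01,0.03,0,0],[0.01,0.03,0,0],[0.01,0.03,0,0],[0.01,0.02,0,0],[0,0,0,0]]]' 0.094 20
python3 - <<'E'
from h import *
m=imaging.camera_model('wrist');o=ctrl.get_obs()
im=imaging.camera('wrist');cv2.imwrite('pics/w1.png',im[:,:,::-1]);print(o['ee_pos'],o['eef_rot'],m['position'],m['attitude'])
np.save('w1.npy',m,allow_pickle=True)
E
```

```text
time_s: 0.9
ee_pos: [0.6183, -0.1729, 0.2518]
eef_rot: [-3.14, 0.006, 0.054]
force: [0.4, 1.1, 0.6]
grip_width: 0.0941
[ 0.6182862  -0.17285709  0.25184542] [-3.14012488  0.00623428  0.0543738 ] [ 0.6146818  -0.09244653  0.41265123] [-0.2736665   0.00551825  0.05369123]
```

View pics/w1.png

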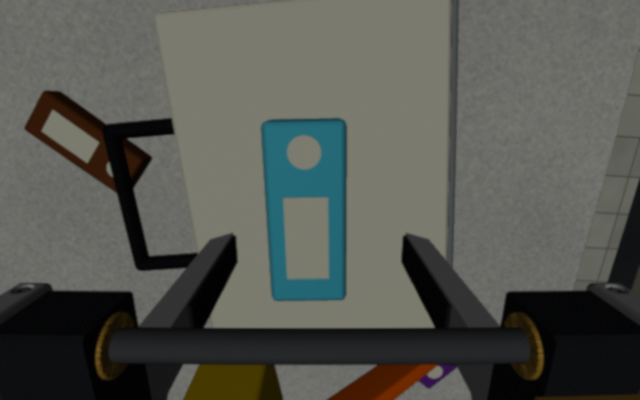

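The wrist view shows the brick top at (262,121), (346,120), (346,299), (272,300). The handle bar centreline runs (111,128)–(142,264), and the lid's front-left top corner is (157,14).

Run:
```python
from h import *
m=np.load('w1.npy',allow_pickle=True).item()
W=onz('wrist',[(262,121),(346,120),(346,299),(272,300)],.193,m);print(W.round(4),W.mean(0))
H=onz('wrist',[(112,128),(142,264)],.152,m);d=H[0]-H[1];print('handle',H.round(4),H.mean(0),np.linalg.norm(d),'yaw',np.arctan2(-d[0],d[1]))
C=onz('wrist',[(157,14),(450,0),(447,240)],.165,m);print('lid',C.round(4))
```

```text
[[ 0.5782 -0.1045  0.193 ]
 [ 0.6309 -0.1011  0.193 ]
 [ 0.6405 -0.2277  0.193 ]
 [ 0.5866 -0.2317  0.193 ]] [ 0.60905293 -0.16623587  0.193     ]
handle [[ 0.4574 -0.1176  0.152 ]
 [ 0.4707 -0.23    0.152 ]] [ 0.46403345 -0.17376147  0.152     ] 0.11317823331897026 yaw 0.11763666148556594
lid [[ 0.503  -0.04    0.165 ]
 [ 0.6952 -0.0218  0.165 ]
 [ 0.7185 -0.1887  0.165 ]]
```

```bash
python3 -m handwheel '[[[-0.009,-0.006,0,-0.015],[0,0,0.02,0],[0,0,0.02,0],[0,0,0.015,0],[0,0,0.007,0],[0,0,0,0]]]' 0.094 20; python3 -m handwheel '[[[0,0,0,0],[0,0,0,0],[0,0,0,0],[0,0,0,0],[0,0,0,0]]]' 0.0 25
```

```text
time_s: 1.55
ee_pos: [0.6061, -0.1601, 0.1883]
eef_rot: [-3.139, 0.007, 0.075]
force: [-0.0, 0.0, -0.2]
grip_width: 0.0944
time_s: 2.05
ee_pos: [0.6068, -0.1595, 0.1913]
eef_rot: [-3.14, 0.003, 0.075]
force: [1.4, 0.6, -0.7]
grip_width: 0.057
```

```bash
python3 -m handwheel '[[[0,0,-0.01,0],[0,0,-0.015,0],[0,0,-0.02,0],[0,0,-0.02,0],[0,0,0,0]]]' - 25; python3 -m handwheel '[[[-0.01,-0.035,0,0.015],[-0.01,-0.045,0,0.015],[-0.01,-0.045,0,0.015],[-0.01,-0.045,0,0.015],[-0.01,-0.045,0,0.015],[-0.01,-0.045,0,0],[-0.01,-0.045,0,0],[-0.01,-0.035,0,0],[-0.01,-0.02,0,0],[0,0,0,0]]]'
```

```text
time_s: 2.55
ee_pos: [0.6065, -0.1597, 0.2598]
eef_rot: [-3.139, 0.005, 0.075]
force: [-0.5, -0.9, -2.6]
grip_width: 0.0546
time_s: 3.55
ee_pos: [0.501, 0.2101, 0.2531]
eef_rot: [-3.14, 0.015, -0.007]
force: [0.6, -0.5, -3.1]
grip_width: 0.0548
```

```bash
python3 -m handwheel '[[[-0.012,-0.02,0,0],[-0.011,-0.015,0,0],[0,0,0.04,0],[0,0,0.04,0],[0,0,0.04,0],[0,0,0.03,0],[0,0,0,0]]]'
python3 - <<'E'
from h import *
m=imaging.camera_model('wrist');o=ctrl.get_obs()
im=imaging.camera('wrist');print(o['ee_pos'],o['force'])
im2=imaging.camera('scene')[140:260,330:520]
a=cv2.resize(im,None,fx=.9,fy=.9);b=cv2.resize(im2,None,fx=2,fy=2)
out=np.zeros((600,576,3),np.uint8);out[:360]=a;out[360:,:380]=b
cv2.imwrite('pics/w2.png',out[:,:,::-1])
E
```

```text
time_s: 4.25
ee_pos: [0.4756, 0.2425, 0.0959]
eef_rot: [3.141, 0.015, -0.008]
force: [-0.7, 0.7, -1.6]
grip_width: 0.0547
[0.47560248 0.24252338 0.09593859] [-0.706887    0.68064772 -1.64246384]
```

View pics/w2.png

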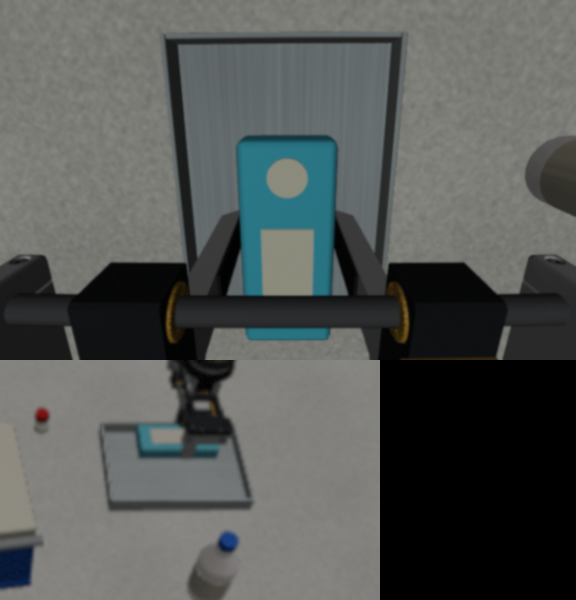

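The brick is held level, at the picture's (237–337, 135–340), above the tray at (165–405, 35). The vial and bottle stand. I'll lower it now.

```bash
python3 -m handwheel '[[[0,0,0.02,0],[0,0,0.02,0],[0,0,0.014,0],[0,0,0,0],[0,0,0,0]]]'; python3 -m handwheel '[[[0,0,0.004,0],[0,0,0.003,0],[0,0,0,0]]]'
```

```text
time_s: 4.85
ee_pos: [0.4827, 0.2446, 0.054]
eef_rot: [-3.134, -0.004, -0.01]
force: [1.0, -0.2, -1.5]
grip_width: 0.055
time_s: 5.15
ee_pos: [0.4839, 0.2451, 0.049]
eef_rot: [-3.132, -0.007, -0.01]
force: [-0.3, -0.1, -2.4]
grip_width: 0.055
```

```bash
python3 -m handwheel '[[[0,0,0.004,0],[0,0,0.004,0],[0,0,0,0],[0,0,0,0]]]'; python3 -c "
from h import *
print(ctrl.get_obs()['qpos'].round(3),ctrl.get_obs()['eef_rot'])"
```

```text
time_s: 5.55
ee_pos: [0.4841, 0.2453, 0.0406]
eef_rot: [-3.132, -0.007, -0.009]
force: [0.1, -0.1, -2.4]
grip_width: 0.0552
[0.399 0.503 1.709 0.007 0.919 0.404] [-3.13208186 -0.00738314 -0.00936528]
```

```bash
python3 -m handwheel '[[[0,0,0.004,0],[0,0,0.003,0],[0,0,0,0]]]'; python3 -m handwheel '[[[0,0,0.003,0],[0,0,0,0],[0,0,0,0]]]';python3 -m handwheel '[[[0,0,0.002,0],[0,0,0,0]]]'
```

```text
time_s: 5.85
ee_pos: [0.4841, 0.2454, 0.0329]
eef_rot: [-3.132, -0.007, -0.009]
force: [-0.1, 0.2, -1.8]
grip_width: 0.0546
time_s: 6.15
ee_pos: [0.4848, 0.2458, 0.0316]
eef_rot: [-3.131, -0.009, -0.009]
force: [-0.4, -0.0, -2.1]
grip_width: 0.0548
time_s: 6.35
ee_pos: [0.4851, 0.246, 0.0312]
eef_rot: [-3.131, -0.01, -0.009]
force: [0.0, -0.4, -2.8]
grip_width: 0.0551
```

```bash
python3 -m handwheel '[[[-0.003,0,0.004,0],[0,0,0,0],[0,0,0,0]]]'; python3 -m handwheel '[[[0,0,0.004,0],[0,0,0,0],[0,0,0,0]]]'
```

```text
time_s: 6.65
ee_pos: [0.4857, 0.2468, 0.0306]
eef_rot: [-3.128, -0.019, -0.009]
force: [0.3, 0.9, -2.6]
grip_width: 0.0546
time_s: 6.95
ee_pos: [0.4857, 0.2473, 0.0279]
eef_rot: [-3.127, -0.019, -0.009]
force: [-0.4, 0.0, 2.9]
grip_width: 0.0547
```

```bash
python3 -m handwheel '[[[0,0,0,0],[0,0,0,0],[0,0,0,0],[0,0,0,0],[0,0,0,0]]]' 0.094 25; python3 -m handwheel '[[[0,0,-0.02,0],[0,0,-0.04,0],[0,0,-0.05,0],[0,0,-0.05,0],[0,0,-0.05,0],[0,0,0,0]]]'
python3 - <<'E'
from h import *
m=imaging.camera_model('wrist')
im=imaging.camera('wrist')
im2=imaging.camera('scene')[140:260,225:465]
a=cv2.resize(im,None,fx=.9,fy=.9);b=cv2.resize(im2,None,fx=2,fy=2)
out=np.zeros((600,576,3),np.uint8);out[:360]=a;out[360:,:480]=b
cv2.imwrite('pics/w3.png',out[:,:,::-1])
E
```

```text
time_s: 7.45
ee_pos: [0.4853, 0.2471, 0.0267]
eef_rot: [-3.128, -0.018, -0.009]
force: [0.1, 0.1, -0.3]
grip_width: 0.0912
time_s: 8.05
ee_pos: [0.4806, 0.2438, 0.242]
eef_rot: [-3.129, -0.014, -0.009]
force: [-0.8, -1.0, 0.2]
grip_width: 0.094
```

View pics/w3.png

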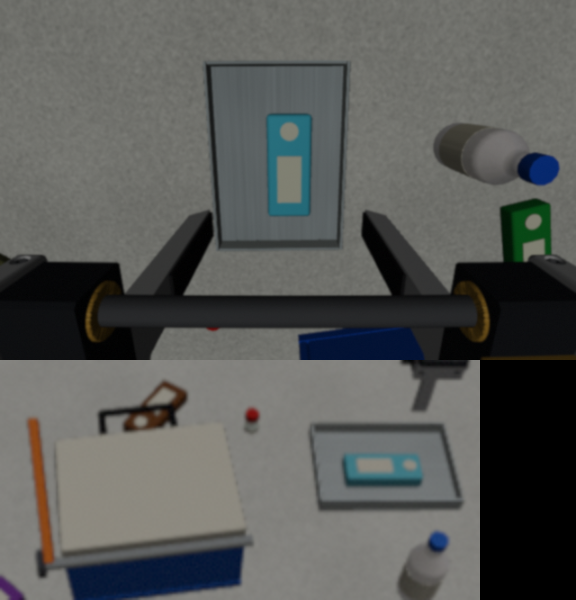

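The brick lies flat in the tray at (267–311, 114–215), away from the walls. The lid is shut and the bystanders are standing. Now I'll measure the marker arm while the view is free.

Run:
```python
from h import *
s=imaging.camera('side');c=imaging.camera('scene')
cv2.imwrite('pics/side1.png',s[:,:,::-1]);cv2.imwrite('pics/scene1.png',c[:,:,::-1])
a=cv2.resize(s[80:230,230:430],None,fx=4,fy=4,interpolation=cv2.INTER_CUBIC)[:, :]
b=cv2.resize(c[160:255,232:262],None,fx=6.3,fy=6.3,interpolation=cv2.INTER_CUBIC)
out=np.zeros((600,800,3),np.uint8);out[:, :800]=a
out[:b.shape[0],800-b.shape[1]:]=b
cv2.imwrite('pics/m1.png',out[:,:,::-1])
```

```text
(no output)
```

View pics/m1.png

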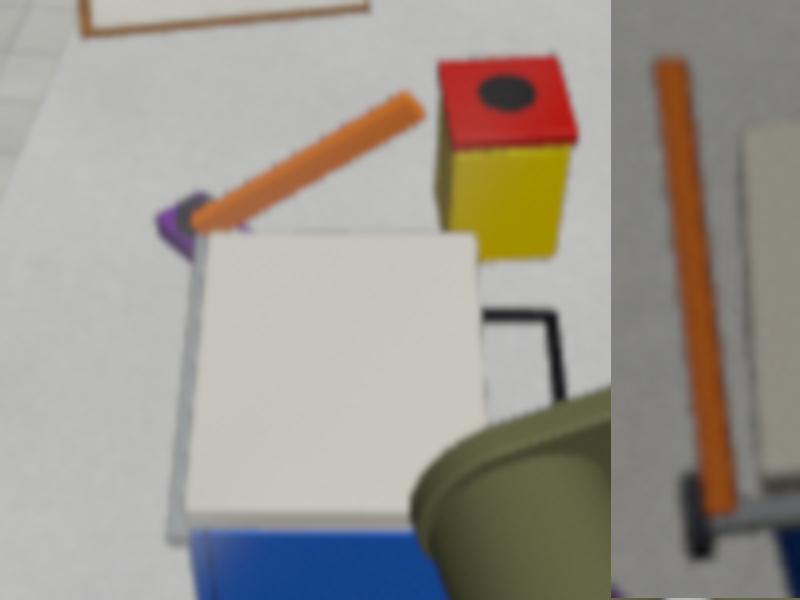

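```bash
cat > fit.py <<'E'
from h import *
from scipy.optimize import least_squares
f=lambda l:np.array(l,float)/3.3+[225,140]-0.35
g=lambda l:np.array(l,float)/4+[230,80]-.38
sc=imaging.camera_model('scene');sd=imaging.camera_model('side');wr=np.load('w1.npy',allow_pickle=True).item()
def bw(p,L):
    c,s=np.cos(p[2]),np.sin(p[2]);L=np.atleast_2d(L)
    return np.c_[p[0]+c*L[:,0]-s*L[:,1],p[1]+s*L[:,0]+c*L[:,1],L[:,2]]
def lidpt(a,x,y,z): # lid-frame point: x back from hinge(neg=front), z up
    return [.1+x*np.cos(a)+z*np.sin(a),y,.14-x*np.sin(a)+z*np.cos(a)]
def main():
    obs=[('scene',sc,f([(93,133),(368,107),(405,280),(104,315)]),lambda a:[lidpt(0,-.2,-.13,.025),lidpt(0,-.2,.13,.025),lidpt(0,0,.13,.025),lidpt(0,0,-.13,.025)]),
     ('side',sd,g([(476,233),(208,233),(187,513)]),lambda a:[lidpt(0,-.2,-.13,.025),lidpt(0,0,-.13,.025),lidpt(0,0,.13,.025)]),
     ('wrist',wr,np.array([(127,196.),(157,14)]),lambda a:[lidpt(0,-.252,0,.0125),lidpt(0,-.2,.13,.025)]),
     ('side',sd,g([(405,92),(424,117)]),lambda a:[lidpt(a,-.2,-.154,.025),lidpt(a,-.2,-.14,0)]),
     ('scene',sc,np.array([[232+(655-611)/6.3,160+60/6.3],[232+(686-611)/6.3,160+60/6.3]])-.4,lambda a:[lidpt(a,-.2,-.154,.025),lidpt(a,-.2,-.14,.025)])]
    def res(p):
        return np.concatenate([(proj(n,bw(p,L(p[3])),m)-u).ravel() for n,m,u,L in obs])
    r=least_squares(res,[.61,-.155,.12,.5],loss='soft_l1');print(r.x.round(4));print(res(r.x).round(1))
    C=np.linalg.inv(r.jac.T@r.jac);print('sd/px',np.sqrt(np.diag(C)).round(4))
    # marker only with box fixed
    for idx in([3],[4]):
        rr=least_squares(lambda a:np.concatenate([(proj(n,bw(r.x,L(a[0])),m)-u).ravel() for i,(n,m,u,L) in enumerate(obs) if i in idx]),[.5]);print(idx,rr.x,rr.fun.round(1))
    print('handle shut',bw(r.x,lidpt(0,-.252,0,.0125)),'at mark',bw(r.x,lidpt(r.x[3],-.252,0,.0125)))
    np.save('fit.npy',r.x)
if __name__=='__main__':main()
E
python3 fit.py
```

```text
[ 0.6169 -0.155   0.1204  0.6482]
[-0.2 -0.7  1.2 -1.2  1.1  0.8 -1.5  0.3 -0.1 -0.7 -0.2 -1.8 -2.8 -2.
  2.7  3.4 -1.6 -3.5  0.1 -2.6  0.5  0.2  0.1 -0.3  0.3 -0.8]
sd/px [0.0011 0.0013 0.0077 0.0156]
[3] [0.63872867] [ 0.6 -2.2  0.9  0.6]
[4] [0.70283262] [-0.3  0.1 -0.1 -0.5]
handle shut [[ 0.46603303 -0.17320869  0.1525    ]] at mark [[ 0.52427359 -0.16616369  0.30211684]]
```

```bash
python3 -m handwheel '[[[-0.002,0.03,0,-0.02],[-0.002,0.045,0,-0.02],[-0.002,0.045,0,-0.02],[-0.002,0.045,0,-0.02],[-0.002,0.045,0,-0.02],[0,0.045,0,-0.02],[0,0.045,0,0],[0,0.045,0,0],[0,0.03,0,0],[0,0,0,0]]]' 0.05 40
```

```text
time_s: 9.25
ee_pos: [0.4882, -0.1447, 0.2124]
eef_rot: [-3.13, 0.026, 0.119]
force: [0.6, 0.7, -0.1]
grip_width: 0.05
```

```bash
python3 -m handwheel '[[[-0.013,0.013,-0.01,0],[-0.012,0.012,-0.01,0],[0,0,0,0],[0,0,0,0]]]'
python3 - <<'E'
from h import *
from fit import bw,lidpt
o=ctrl.get_obs();m=imaging.camera_model('wrist');im=imaging.camera('wrist');print(o['ee_pos'],o['eef_rot'])
cv2.imwrite('pics/w4.png',im[:,:,::-1]);np.save('w4.npy',m,allow_pickle=True)
p=np.load('fit.npy');print(proj('wrist',bw(p,[lidpt(0,-.252,y,.0125) for y in(-.055,0,.055)]),m))
E
```

```text
time_s: 9.65
ee_pos: [0.4647, -0.1717, 0.2267]
eef_rot: [-3.123, 0.036, 0.118]
force: [-0.6, -0.9, 0.9]
grip_width: 0.0502
[ 0.46469924 -0.17172683  0.22666678] [-3.12344416  0.03562537  0.1183787 ]
[[324.08437166 290.95253407]
 [324.17960005 223.14383869]
 [324.27348654 147.10807827]]
```

View pics/w4.png

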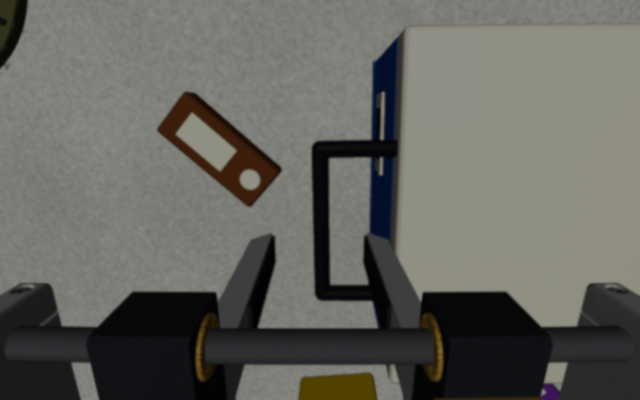

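The bar is at column 320, rows 150–292, centred between the fingers at (272 and 367). The descent path is clear.

```bash
python3 -m handwheel '[[[0.001,0.001,0.02,0],[0.001,0.001,0.025,0],[0,0,0.02,0],[0,0,0.006,0],[0,0,0,0]]]'
```

```text
time_s: 10.2
ee_pos: [0.4654, -0.168, 0.1508]
eef_rot: [-3.122, 0.038, 0.123]
force: [0.2, -1.4, 0.1]
grip_width: 0.0501
```

```bash
python3 -m handwheel '[[[0,0,0,0],[0,0,0,0],[0,0,0,0],[0,0,0,0]]]' 0 50
```

```text
time_s: 10.6
ee_pos: [0.4666, -0.1677, 0.1531]
eef_rot: [-3.123, 0.035, 0.124]
force: [-0.2, -0.5, -0.8]
grip_width: 0.021
```

```bash
python3 -m handwheel '[[[0,0,0,0],[0,0,0,0],[0,0,0,0]]]'; python3 -m handwheel '[[[0,0,-0.01,0],[0,0,-0.01,0],[0.001,0,-0.01,0],[0,0,0,0]]]'
```

```text
time_s: 10.9
ee_pos: [0.4629, -0.1682, 0.153]
eef_rot: [-3.122, 0.045, 0.124]
force: [4.7, 3.5, 1.1]
grip_width: 0.0102
time_s: 11.3
ee_pos: [0.4661, -0.1679, 0.1832]
eef_rot: [-3.121, 0.043, 0.124]
force: [-0.1, -0.7, -6.4]
grip_width: 0.0106
```

```bash
python3 -m handwheel '[[[0.002,0,-0.015,0],[0.004,0,-0.015,0],[0.005,0,-0.015,0],[0.006,0,-0.015,0],[0.006,0,-0.012,0],[0,0,0,0],[0,0,0,0]]]'
cat > ang.py <<'E'
from fit import *
from scipy.optimize import brentq
o=ctrl.get_obs();z=o['ee_pos'][2]
print('angle from z',brentq(lambda a:lidpt(a,-.252,0,.0125)[2]-z,-.1,1.2),o['force'],o['grip_width'],o['ee_pos'])
E
python3 ang.py
```

```text
time_s: 12.0
ee_pos: [0.4865, -0.1651, 0.2501]
eef_rot: [-3.112, 0.066, 0.124]
force: [-0.7, -0.7, -6.3]
grip_width: 0.0105
angle from z 0.4019349434768471 [-0.6742366  -0.74426561 -6.28817908] 0.010459702299242037 [ 0.48652427 -0.16513277  0.25008618]
```

```bash
python3 -m handwheel '[[[0.004,0,-0.01,0],[0.005,0,-0.01,0],[0.004,0,-0.008,0],[0,0,0,0],[0,0,0,0]]]'
python3 ang.py
python3 - <<'E'
from h import *
s=imaging.camera('side');c=imaging.camera('scene')
cv2.imwrite('pics/side2.png',s[:,:,::-1]);cv2.imwrite('pics/scene2.png',c[:,:,::-1])
out=np.zeros((600,800,3),np.uint8)
out[:, :400]=cv2.resize(s[80:230,260:360],None,fx=4,fy=4,interpolation=cv2.INTER_CUBIC)
out[:600,400:]=cv2.resize(c[145:265,235:315],None,fx=5,fy=5,interpolation=cv2.INTER_CUBIC)
cv2.imwrite('pics/m2.png',out[:,:,::-1])
E
```

```text
time_s: 12.5
ee_pos: [0.501, -0.1632, 0.2773]
eef_rot: [-3.108, 0.072, 0.124]
force: [-2.9, 0.6, -6.5]
grip_width: 0.011
angle from z 0.525878589585135 [-2.89251216  0.61959283 -6.520013  ] 0.010968679259717526 [ 0.50102403 -0.16319089  0.27730826]
```

View pics/m2.png

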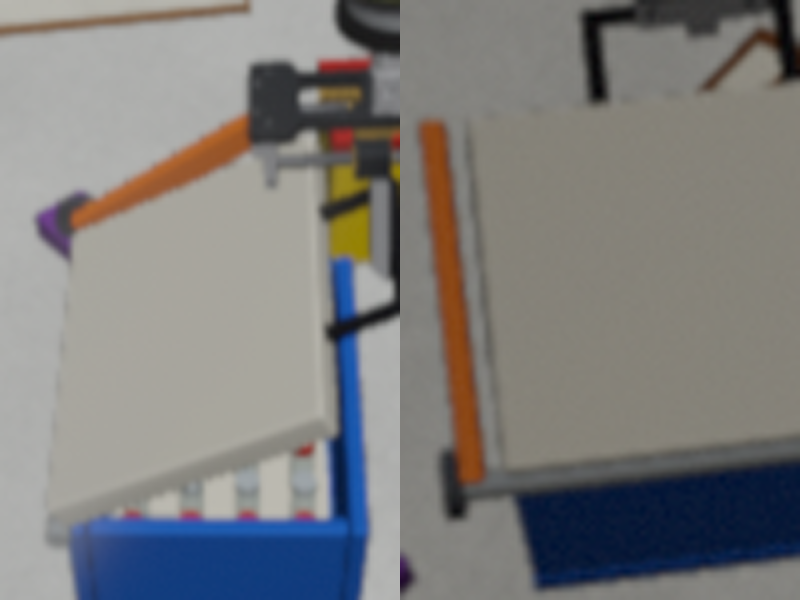

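The lid (far edge from (72,235)) is still a little below the marker, whose orange strip widens towards the tip. I'll quantify this with a silhouette fit of the marker and an edge check of the lid.

```bash
cat > sil.py <<'E'
from fit import *
from scipy.optimize import minimize
def sil(name,png,ylo,yhi,mask,win,free=True,init=.55):
    m=imaging.camera_model(name);p=np.load('fit.npy');S=4
    M=cv2.resize(mask.astype(np.float32),None,fx=S,fy=S,interpolation=cv2.INTER_LINEAR)>.5
    x0,x1,y0,y1=[w*S for w in win]
    def cost(a,du,dv):
        P=[lidpt(a,x,y,z) for x in(-.2,0) for y in(ylo,yhi) for z in(0,.025)]
        q=(proj(name,bw(p,P),m)+[du,dv]+.5)*S
        im=np.zeros(M.shape,np.uint8);cv2.fillConvexPoly(im,cv2.convexHull(np.int32(np.round(q))),1)
        A=im[y0:y1,x0:x1]>0;B=M[y0:y1,x0:x1];return 1-(A&B).sum()/(A|B).sum()
    best=min((minimize(lambda v:cost(v[0],v[1]*10,v[2]*10),[a,0,0],method='Nelder-Mead',options=dict(initial_simplex=np.array([[a,0,0],[a+.1,0,0],[a,.2,0],[a,0,.2]]))) for a in(.4,.5,.6,.7)),key=lambda r:r.fun)
    fixed=min(np.arange(.3,.8,.01),key=lambda a:cost(a,0,0))
    print(name,png,'free',best.x*[1,10,10],'1-IoU',best.fun,'fixed',fixed,cost(fixed,0,0))
def orange(png):
    h=cv2.cvtColor(cv2.imread(png),cv2.COLOR_BGR2HSV);return cv2.inRange(h,(6,130,60),(18,255,255))>0
if __name__=='__main__':
    sil('side','pics/side1.png',-.154,-.14,orange('pics/side1.png'),(270,345,95,142))
    sil('scene','pics/scene1.png',-.154,-.14,orange('pics/scene1.png'),(230,256,160,250))
    # lid now: near edge of lid in side2, predicted corner pixels for angles (m2 crop coords)
    p=np.load('fit.npy')
    for a in(.45,.5,.55,.6,.65):
        q=(proj('side',bw(p,[lidpt(a,-.2,.13,.025),lidpt(a,-.2,.13,0),lidpt(a,0,.13,.025)]))+.38-[260,80])*4
        r=(proj('scene',bw(p,[lidpt(a,-.2,-.13,.025)]))+.4-[235,145])*5+[400,0]
        print(a,q.round().tolist(),r.round().tolist())
E
python3 sil.py
```

```text
side pics/side1.png free [ 0.62131778 -0.62113588  0.18901564] 1-IoU 0.32671376742409775 fixed 0.6500000000000004 0.34308609765188225
scene pics/scene1.png free [ 0.63462818 -0.34891011  0.93446181] 1-IoU 0.27368130350731845 fixed 0.7100000000000004 0.3007048809682139
0.45 [[327.0, 425.0], [343.0, 449.0], [39.0, 507.0]] [[472.0, 120.0]]
0.5 [[318.0, 415.0], [336.0, 439.0], [37.0, 508.0]] [[470.0, 118.0]]
0.55 [[308.0, 406.0], [329.0, 430.0], [36.0, 508.0]] [[468.0, 117.0]]
0.6 [[298.0, 398.0], [320.0, 421.0], [34.0, 509.0]] [[466.0, 116.0]]
0.65 [[286.0, 389.0], [311.0, 412.0], [33.0, 509.0]] [[464.0, 117.0]]
```

```bash
python3 -m handwheel '[[[0.005,0,-0.008,0],[0.005,0,-0.007,0],[0.001,0,-0.002,0],[0,0,0,0],[0,0,0,0]]]'
python3 ang.py
python3 - <<'E'
from h import *
s=imaging.camera('side');c=imaging.camera('scene');w=imaging.camera('wrist')
cv2.imwrite('pics/side3.png',s[:,:,::-1]);cv2.imwrite('pics/scene3.png',c[:,:,::-1])
out=np.zeros((600,800,3),np.uint8)
out[:, :400]=cv2.resize(s[80:230,260:360],None,fx=4,fy=4,interpolation=cv2.INTER_CUBIC)
out[:350,400:]=cv2.resize(c[145:215,235:315],None,fx=5,fy=5,interpolation=cv2.INTER_CUBIC)
out[350:,400:]=cv2.resize(w,(400,250))
cv2.imwrite('pics/m3.png',out[:,:,::-1])
E
```

```text
time_s: 13.1
ee_pos: [0.5111, -0.1618, 0.2925]
eef_rot: [-3.105, 0.079, 0.124]
force: [-4.0, 1.3, -6.9]
grip_width: 0.0108
angle from z 0.5994849921811939 [-4.04303128  1.32949007 -6.88059218] 0.010786450458741674 [ 0.51113357 -0.16183501  0.2925031 ]
```

View pics/m3.png

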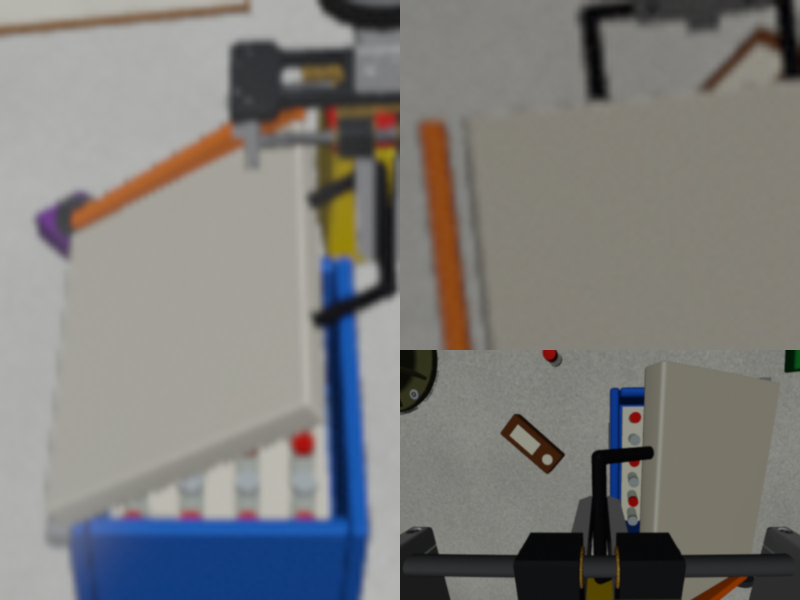

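Run:
```python
from fit import *
from sil import orange
p=np.load('fit.npy')
im=cv2.imread('pics/side1.png').astype(float);sat=im[:,:,2]-im[:,:,0]  # R-B
xs=np.arange(288,326);top=[];bot=[]
for x in xs:
    col=sat[90:140,x];i=col.argmax();h=col[i]/2
    j=i
    while col[j]>h:j-=1
    top.append(90+j+(h-col[j])/(col[j+1]-col[j]))
    j=i
    while col[j]>h:j+=1
    bot.append(90+j-(h-col[j])/(col[j-1]-col[j]))
for n,e,(y,z) in(('top',top,(-.154,.025)),('bot',bot,(-.14,0))):
    k=np.polyfit(xs,e,1);r=np.polyval(k,xs)-e;res=[]
    A=np.arange(.4,.8,.01)
    for a in A:
        q=proj('side',bw(p,[lidpt(a,t,y,z) for t in np.linspace(-.18,-.03,10)]));kk=np.polyfit(q[:,0],q[:,1],1)
        res.append((kk[0],np.polyval(kk,307)-np.polyval(k,307)))
    res=np.array(res);print(n,'slope',k[0],'rms',r.std(),'a by slope',np.interp(-k[0],-res[:,0],A),'a by offset',np.interp(0,-res[:,1] if res[0,1]>0 else res[:,1],A))
```

```text
top slope -0.5816957210671484 rms 0.07759327170737303 a by slope 0.6417803836998606 a by offset 0.5989564593752155
bot slope -0.5687188451994557 rms 0.07615052730715006 a by slope 0.6457686011201108 a by offset 0.6675813495457071
```

```bash
python3 -m handwheel '[[[0.004,0,-0.006,0],[0,0,0,0],[0,0,0,0],[0,0,0,0]]]'; python3 ang.py
python3 - <<'E'
from fit import *
s=imaging.camera('side');cv2.imwrite('pics/side4.png',s[:,:,::-1]);c=imaging.camera('scene')
p=np.load('fit.npy')
out=np.zeros((600,800,3),np.uint8)
out[:, :400]=cv2.resize(s[80:230,260:360],None,fx=4,fy=4,interpolation=cv2.INTER_CUBIC)
out[:,400:]=cv2.resize(c[120:240,350:430],None,fx=5,fy=5)
cv2.imwrite('pics/m4.png',out[:,:,::-1])
for a in(.55,.6,.65,.7):
    q=(proj('side',bw(p,[lidpt(a,-.2,.13,.025),lidpt(a,-.2,.13,0),lidpt(a,0,.13,.025),lidpt(a,0,.13,0),lidpt(a,-.2,-.13,.025),lidpt(a,0,-.13,.025)]))+.38-[260,80])*4
    d=lambda i,j:(q[i]-q[j])[1]/(q[i]-q[j])[0]
    print(a,'near top slope',d(0,2),'near bottom',d(1,3),'front edge pts',q[[0,4]].round(),'far',d(4,5))
E
```

```text
time_s: 13.65
ee_pos: [0.515, -0.1613, 0.298]
eef_rot: [-3.104, 0.08, 0.124]
force: [-3.7, 0.8, -6.1]
grip_width: 0.0101
angle from z 0.6270111487321218 [-3.67998608  0.84253556 -6.08123112] 0.010122900258277067 [ 0.51503097 -0.16130811  0.29797753]
0.55 near top slope -0.3730370277378305 near bottom -0.36338125736484944 front edge pts [[308. 406.]
 [304. 121.]] far -0.46216288516838056
0.6 near top slope -0.42146587236404554 near bottom -0.4101962755914884 front edge pts [[298. 398.]
 [295. 112.]] far -0.5207176613795146
0.65 near top slope -0.4741735756151462 near bottom -0.46100953161410446 front edge pts [[286. 389.]
 [285. 103.]] far -0.5842458846194583
0.7 near top slope -0.5320630609741619 near bottom -0.5166463187094316 front edge pts [[274. 381.]
 [275.  95.]] far -0.65377941182383
```

View pics/m4.png

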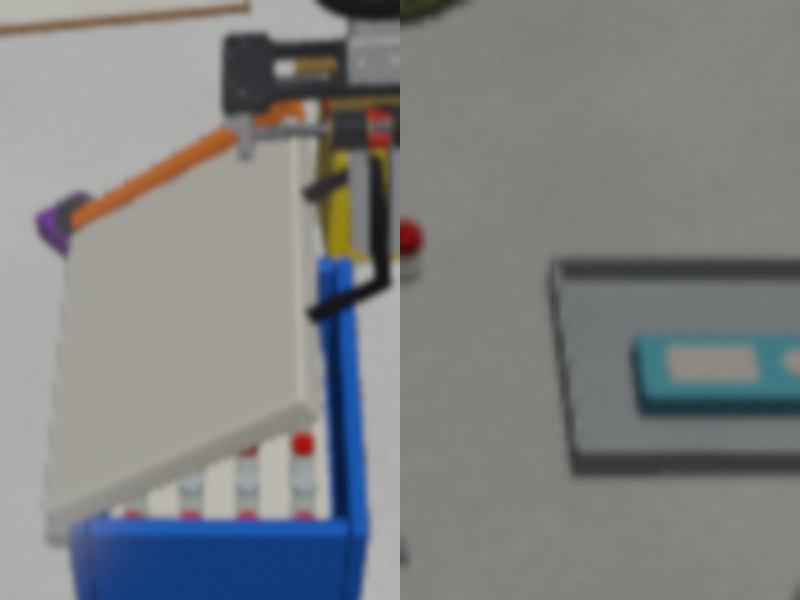

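Run:
```python
from fit import *
p=np.load('fit.npy')
im=cv2.imread('pics/side4.png').astype(float);sat=im[:,:,2]-im[:,:,0]
xs=np.arange(285,315);top=[];bot=[]
for x in xs:
    col=sat[90:140,x];i=col.argmax();h=col[i]/2
    j=i
    while col[j]>h:j-=1
    top.append(90+j+(h-col[j])/(col[j+1]-col[j]))
    j=i
    while col[j]>h:j+=1
    bot.append(90+j-(h-col[j])/(col[j-1]-col[j]))
A=np.arange(.4,.8,.01)
for n,e,(y,z) in(('marker top',top,(-.154,.025)),('lid far edge',bot,(-.13,.025))):
    k=np.polyfit(xs,e,1);r=np.polyval(k,xs)-e;res=[]
    for a in A:
        q=proj('side',bw(p,[lidpt(a,t,y,z) for t in np.linspace(-.15,-.03,10)]));kk=np.polyfit(q[:,0],q[:,1],1)
        res.append((kk[0],np.polyval(kk,300)-np.polyval(k,300)))
    res=np.array(res);print(n,k[0],r.std(),'slope a',np.interp(-k[0],-res[:,0],A),'offset a',np.interp(0,-res[:,1],A))
q=proj('side',bw(p,[lidpt(.63,t,-.154,.025) for t in(-.15,-.03)]+[lidpt(.63,t,-.13,.025) for t in(-.15,-.03)]));print(q)
```

```text
marker top -0.5809758094010004 0.07393512785252028 slope a 0.6411520051206482 offset a 0.5848234370247843
lid far edge -0.5432160313234173 0.10137255736329069 slope a 0.6181162749952797 offset a 0.5861860877747351
[[317.32162803 109.04790723]
 [284.86884215 127.4277018 ]
 [317.15686585 114.5442449 ]
 [284.28505155 132.89543409]]
```

```bash
python3 ang.py; python3 -m handwheel '[[[0,0,0,0],[0,0,0,0],[0,0,0,0],[0,0,0,0],[0,0,0,0]]]'; python3 -c "
from station import ctrl
print(ctrl.get_obs()['joint_vel'].round(4)); print(ctrl.hand_in())"
```

```text
angle from z 0.6268737230427274 [-3.15598603  1.98069305 -7.45494784] 0.010394717061287187 [ 0.51503203 -0.16132131  0.29795049]
time_s: 14.25
ee_pos: [0.5149, -0.1613, 0.2978]
eef_rot: [-3.104, 0.08, 0.124]
force: [-3.5, 1.4, -6.2]
grip_width: 0.0103
[-0.0005  0.0014  0.001   0.     -0.001  -0.0001]
the job is handed in; nothing more can be done
None
```

I set the light-blue ice brick down flat in the tray with the lid still shut. Then I pinched the lid's handle bar, raised the lid to the orange marker and handed in at 14.25 s while holding it. The hand-in gives no verdict, so success is not confirmed.

- **Lid angle:** about 0.627 rad from the gripper height, and 0.618 rad from the lid edge's slope in the side picture.
- **Marker angle:** 0.641 rad by the same slope method, so the two differ by about 0.02 rad against the 0.07 allowed. The methods do not fully agree: absolute pixel offsets read about 0.585 rad for both lid and marker, and individual marker readings ran from 0.60 to 0.71, though the marker's range ends at 0.65.
- **Hold:** steady in the last check, with the arm essentially still, the grip on the bar at about 10 mm opening and about 6 N of load from the lid.
- **Brick and bystanders:** the last picture shows the brick lying in the tray clear of the walls. The vial, bottle, sharps bin and marker arm looked undisturbed in the views where they were visible. I did not measure their displacement.

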